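Push the seized piston out of a pump barrel

ROBOT

A 7-joint arm with a two-finger parallel gripper is mounted at the origin on the work surface. World frame = base frame: x ahead of the robot, y to its left, z up, the work surface at z = 0. Lengths are in m, angles in rad, forces in N, time in s.
With the tool pointing down it reaches from about 0.425 to 0.925 m from the base axis. Payload 6.8 kg.
Tool frame: the origin (TCP) lies at the centre of the arm's flange, where the gripper is bolted on; the fingertips stand 173 mm ahead of it and the grasp point (between the pads) lies 155 mm ahead of it (finger_overhang is the distance from the TCP to the fingertips, in m); y points along the fingers, z is the direction in which the jaws open and shut, and the axes are right-handed (so a half turn about y gives the same grasp; the last joint's range is limited). The gripper opens to 85 mm and grips with 20 to 120 N. Pads are 22 mm wide; open, the fingers measure 114 mm over their backs; the gripper's body (76 mm by 85 mm) begins 54 mm behind the grasp point. The pads swing forward as they close: fully open they stand 13 mm farther back than shut.
Start: joints at [-1.286, 0.477, 0.022, 1.555, -0.011, 1.109, -0.083], TCP at [0.258, 0.624, 0.405] pointing down, gripper open.
Joint ranges: [-2.96, 2.96], [-0.34, 2.1], [-1.41, 1.46], [0.24, 2.44], [-1.37, 4.51], [0.17, 1.92], [-2.96, 2.96]. Speed limits (rad/s): [2.39, 2.39, 3.14, 3.14, 3.14, 3.14, 3.14].

INTERFACE

Orientations are given as a rotation vector (axis times angle).
In Python, from bench import get_obs, grab_frame, hand_in, finger_overhang gives the robot as it stands. The module is installed in compiled form; this text tells all that it offers.
- The arm moves only by the shell command python3 -m jog 'ROWS' [FORCE]. ROWS is JSON, a list of rows, each a list of 3 entries, a list of its own where there are three numbers: the shift along the tool's x, y, z in cm, then the turn about the tool's y in rad, then the gripper command: -1 is fully open, 1 is shut, values between are in proportion. In form: [[[x, y, z], twist, gripper], ...]. A call has 1 to 10 rows; each row is the pose to reach, as a shift and turn from the pose commanded when the call began, along the tool's axes at that moment; what a row does not reach only later rows make up. A row lasts 1/8 s, in which the tool goes at most 62.5 mm and 10.7 degrees, less where a joint would pass 70% of its speed; a pose out of reach is approached as far as the arm can. A call with a gripper value outside its range is refused whole. The fingers move at their own pace and stop on an object; FORCE is the grip in N (left out, the last holds). Time passes only in rows, so rows that repeat a pose let the fingers close. It gives the time, the measured TCP pose, the force and the opening at its end, in the units of the state.
- get_obs(): the state, without advancing time (a new reading comes with each control period).
- grab_frame(name): name is "side" or "top"; returns a dict with "image" (384x512x3 uint8, blue, green, red), "fx", "fy", "cx", "cy" (pixels), "origin" and "rotation" of the camera in the world. Camera axes: x right, y up, looking along -z (the intrinsics and any distortion apply to the point x, -y, -z); pixel columns grow to the right and rows downward; lengths in m; the calibration is good to about 2 mm. A picture is of the moment at which its call begins. There is no depth.
- hand_in(): hands the job in, once; it reports no verdict.
The state is a dict: "clock": time; "joints": joint angles; "qvel": joint speeds; "tau": joint torques, N m; "tcp_pos": TCP position; "orientation": TCP orientation; "contact_force": force on the tool from outside, world axes, zero at the start; "moment": the same for the moment, N m; "grip_width": finger opening in m.
Only numpy, scipy, OpenCV 4.12 (cv2) and the standard library are available. Lean on these libraries where they do the work, as an engineer would, in place of code of your own. Each camera call takes 0.05 s, during which the arm holds its last target.

TASK

The piston head of this hand pump has seized inside its barrel, which is clamped level in the vise. Take the wooden push rod that lies half under the acrylic shelf and use it to push the piston right through the barrel and out of the far end, so that it drops into the steel tray; then draw the rod out of the barrel and lay it flat on the bench. Do not ram the barrel or the vise, and leave the tray and everything else where it is.

Things in the scene. Friction and masses are not known exactly. Their poses are not given: they have to be found in the camera images.
- rod: Push rod: straight eight-sided beech rod, 20 mm across the flats, 250 mm long, about 60 g, ends square and alike. Origin at its middle, on its axis; x axis along the rod. Starts flat on the bench, roughly along world x, back half under the shelf; draw it out level before lifting. Let go with 40 mm or more of it in the bore, it stays there and its back end sags (about 4 degrees with 60 mm inside).
- rod_end_a (a point): Middle of the rod's end face on its own +x side (125 mm from the rod's origin); at the start this end sticks out towards the robot, 120 to 135 mm beyond the shelf's front edge. The length that can be gripped there is too far forward to push right through the barrel: the rod must be gripped again nearer its back end.
- rod_end_b (a point): Middle of the rod's other end face (at 125 mm on its own -x side); at the start under the shelf.
- barrel: Pump barrel: plain aluminium tube open at both ends, 170 mm long, 30 mm outside, bore 24 mm, clamped so that it cannot move, its axis level and 70 mm above the bench. Origin at its middle on the axis; its x axis points along the bore to the far end, the end over the tray (roughly world -y). Its ends stick out 38 mm beyond the vise's jaws.
- barrel_mouth (a point): Centre of the barrel's near open end (85 mm on its own -x side), where the rod goes in: the end away from the tray.
- barrel_exit (a point): Centre of the barrel's far open end (85 mm on its own +x side), above the tray, where the piston must come out.
- vise: Drill-press vise holding the barrel across its jaws, fixed. Origin on the bench under the barrel's middle, axes as the barrel's. Jaws 94 mm wide along the barrel, tops 89 mm above the bench; bed 110 mm wide along the barrel. Screw and cross handle reach 165 mm from the barrel's axis towards the robot (own -y), bed 95 mm the other way.
- piston: Grey plastic piston head with a rubber O-ring, a cylinder 23 mm in diameter and 26 mm long, seized in the bore somewhere between 45 and 95 mm from the mouth (piston's middle). Origin at its middle, x axis along its own axis. It slides with a steady drag of about 9 to 18 N all along the bore and drops out when its middle has passed the far end.
- tray: Open steel tray, 130 mm long (its x axis, along the barrel), 110 mm wide, 30 mm high, 3 mm walls, loose on the bench under and beyond the barrel's far end. Origin at the middle of its underside.
- shelf: Clear acrylic shelf, 180 mm deep (its x axis) by 360 mm wide (its y axis), on two steel brackets 290 mm apart; top 130 mm and underside 118 mm above the bench (bracket arms 4 mm lower). Origin on the bench under its middle; its front edge is 90 mm from there on its own -x side, towards the robot. Fixed.
- tin: Bystander: round white plastic tin with clip-on lid, 79 mm wide, 48 mm high, on the shelf. Origin under its middle.
- gauge: Bystander: black round pressure gauge, 56 mm wide, 24 mm high, with a stem, on the shelf. Origin under its middle.
- valve_key: Bystander: small aluminium valve core key, 57 mm long, on the shelf. Origin at its middle.
- tire_lever: Bystander: yellow plastic tire lever, 125 mm long, flat on the bench left of the rod. Origin under its middle.
- scraper: Bystander: steel scraper with a wooden handle, 180 mm long, flat on the bench beyond the vise. Origin under the joint of handle and blade.
- barrel_cap: Bystander: black round screw cap of the pump, 38 mm wide, 27 mm high, on the bench beyond the vise. Origin under its middle.
- plunger: Bystander: the pump's plunger, an 8 mm steel shaft 175 mm long with a black 90 mm cross handle, on the bench beyond the vise. Origin under its shaft's middle.
Not all that is in view belongs to the job. Leave any green look-alike of the tray alone.

How it is judged:
On the way, in this order (a step that is already met when the one before it is completed fails the run):
1. one end of the rod is at least 20 mm inside the barrel's mouth (((x of rod_end_a in the frame of barrel above -0.065 m and y of rod_end_a in the frame of barrel between -0.006 and 0.006 m and z of rod_end_a in the frame of barrel between -0.006 and 0.006 m) or (x of rod_end_b in the frame of barrel above -0.065 m and y of rod_end_b in the frame of barrel between -0.006 and 0.006 m and z of rod_end_b in the frame of barrel between -0.006 and 0.006 m))), for 0.1 s.
2. the piston has left the far end with the rod through the barrel behind it (x of piston in the frame of barrel above 0.088 m and ((x of rod_end_a in the frame of barrel above 0.055 m and y of rod_end_a in the frame of barrel between -0.006 and 0.006 m and z of rod_end_a in the frame of barrel between -0.006 and 0.006 m) or (x of rod_end_b in the frame of barrel above 0.055 m and y of rod_end_b in the frame of barrel between -0.006 and 0.006 m and z of rod_end_b in the frame of barrel between -0.006 and 0.006 m))), for 0.05 s.
At the end, for the whole second after the job is handed in: The piston lies at rest inside the tray (its middle within the walls and lower than 32 mm above the tray's underside), and the rod lies flat and still on the bench, both end centres less than 18 mm above it (x of piston in the frame of tray between -0.064 and 0.064 m and y of piston in the frame of tray between -0.054 and 0.054 m and z of piston in the frame of tray below 0.032 m and linear speed of each of piston, rod below 0.03 m/s and height (world z) of each of rod_end_a, rod_end_b below 0.018 m); the robot touches nothing.
It fails at once if a thing on the shelf (tin, gauge, valve key) is moved more than 30 mm (distance of any of tin, gauge, valve_key from where it was at the start of the episode above 0.03 m).
It fails at once if a thing on the bench (tire lever, scraper, cap, plunger) is moved more than 30 mm (distance of any of tire_lever, scraper, barrel_cap, plunger from where it was at the start of the episode above 0.03 m).
It fails at once if the tray is moved more than 30 mm (distance of tray from where it was at the start of the episode above 0.03 m).
It fails at once if the rod presses on the barrel with more than 40 N (contact force between rod and barrel above 40 N).
It fails at once if the gripper or arm strikes the vise or barrel with more than 30 N (contact force between any of the fingers, the arm and vise above 30 N).
It also fails if it takes over 61 s, if anything falls off the work surface, if the arm or the gripper's body presses on something with over 40 N, if the wrist force passes 120 N, or if a joint passes its speed limit or range.

## Working session

There is one attempt and no reset: what is moved stays moved. The work goes in short steps, Python scripts to look and compute and a shell command to move; the robot and the scene stay as the last step left them, time stands still between calls to the robot, and variables do not carry over. Pictures are saved under pics/ and viewed, and the job is handed in when it is done.

```bash
mkdir -p pics; ls
python3 - <<'E'
from bench import *
import cv2
o=get_obs()
for k,v in o.items(): print(k,v)
for n in("side","top"):
    f=grab_frame(n); cv2.imwrite(f"pics/{n}0.png",f["image"])
    print(n,{k:(v if k!="image" else v.shape) for k,v in f.items()})
E
```

```text
pics
clock 0.0
joints [-1.28610243  0.47776975  0.0223859   1.55645384 -0.01152932  1.10927941
 -0.08310575]
qvel [ 8.47116431e-04  1.04852982e-03 -8.78492238e-04 -4.88547144e-04
 -9.20496097e-04 -3.67963169e-05 -1.61308752e-03]
tau [ 7.23651337e-04 -5.96459091e+01  1.60765573e+00 -2.81192422e+01
  1.24157500e-02  9.33847041e-03  8.92821731e-06]
tcp_pos [0.2582761  0.62333347 0.40374566]
orientation [-1.55051167  0.3084214  -0.30806943]
contact_force [-0.40246623 -0.32335658  0.46584869]
moment [ 0.01504863 -0.02490781  0.03278528]
grip_width 0.08517988138513162
side {'image': (384, 512, 3), 'fx': 384.32148690934287, 'fy': 384.32148690934287, 'cx': 255.1188401080404, 'cy': 190.27490525298774, 'origin': array([0.25459862, 1.06473583, 0.9999772 ]), 'rotation': array([ 0.1259853 , -1.2373699 , -2.62594372])}
top {'image': (384, 512, 3), 'fx': 432.23053086024316, 'fy': 432.23053086024316, 'cx': 257.524431711789, 'cy': 190.78734200471362, 'origin': array([0.30967   , 0.03478965, 1.51176448]), 'rotation': array([ 0.0876056 , -0.10479315, -1.59105441])}
```

View pics/side0.png

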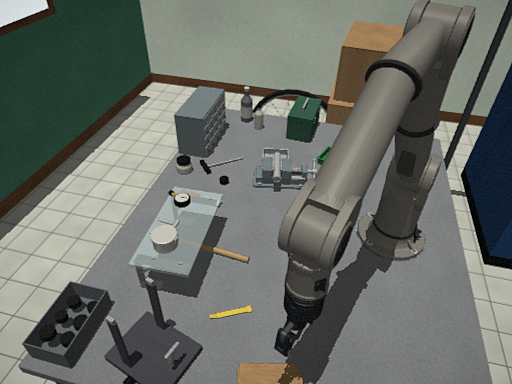

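View pics/top0.png

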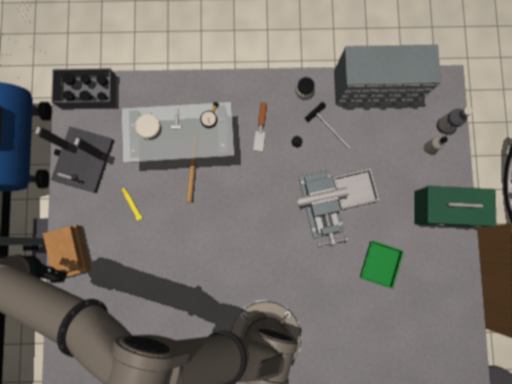

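Run:
```python
import cv2
a=cv2.imread('pics/top0.png');b=cv2.imread('pics/side0.png')
cv2.imwrite('pics/top0a.png',cv2.resize(a[20:220,130:390],None,fx=3,fy=3,interpolation=cv2.INTER_CUBIC))
cv2.imwrite('pics/side0a.png',cv2.resize(b[100:300,100:360],None,fx=3,fy=3,interpolation=cv2.INTER_CUBIC))
```

```text
(no output)
```

View pics/top0a.png

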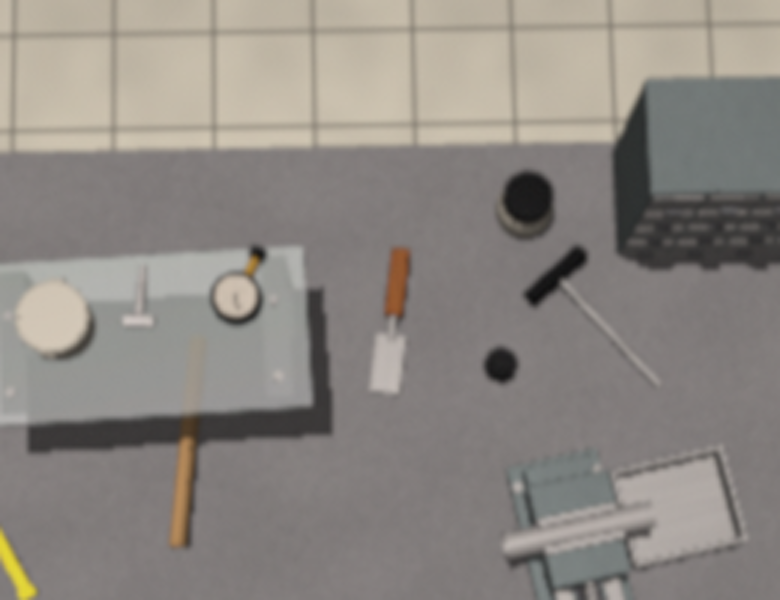

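View pics/side0a.png

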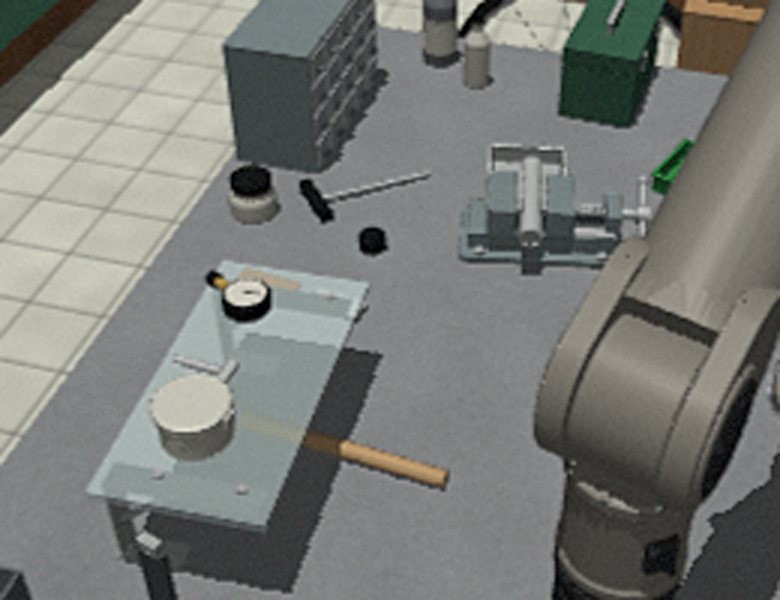

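The rod candidates are the beech rod at top (190,180), which is half under the shelf, the scraper's orange handle at (263,112), and the yellow tire lever at (131,203). I choose the one under the shelf. For the tray, I take the steel one at (357,188), not the green one at (381,264). The barrel runs from about (302,200) to (347,192).

```bash
cat > h.py <<'E'
import numpy as np,cv2
from scipy.spatial.transform import Rotation as R
def proj(f,P):
    P=np.atleast_2d(P); c=(P-f["origin"])@R.from_rotvec(f["rotation"]).as_matrix()
    return np.c_[f["cx"]+f["fx"]*c[:,0]/-c[:,2], f["cy"]-f["fy"]*c[:,1]/-c[:,2]]
def back(f,uv,z):
    uv=np.atleast_2d(uv); d=np.c_[(uv[:,0]-f["cx"])/f["fx"],-(uv[:,1]-f["cy"])/f["fy"],-np.ones(len(uv))]
    d=d@R.from_rotvec(f["rotation"]).as_matrix().T
    s=(z-f["origin"][2])/d[:,2]; return f["origin"]+s[:,None]*d
def crop(im,r0,r1,c0,c1,k,name):
    c=cv2.resize(im[r0:r1,c0:c1],None,fx=k,fy=k,interpolation=cv2.INTER_CUBIC); cv2.imwrite(name,c)
E
python3 - <<'E'
from h import *
from bench import *
import pickle
o=get_obs(); print(finger_overhang, o["clock"]); M=R.from_rotvec(o["orientation"]).as_matrix(); print(M.round(3))
T=grab_frame("top");S=grab_frame("side");pickle.dump((T,S),open("f0.pkl","wb"))
print("shelf/rod", back(T,[[190,201]],.01), back(T,[[302,200],[347,192]],.07))
crop(T["image"],165,255,285,385,8,"pics/t1.png")
crop(T["image"],120,210,170,220,6,"pics/t2.png")
crop(S["image"],140,200,240,320,9,"pics/s1.png")
crop(S["image"],230,270,170,260,8,"pics/s2.png")
E
```

```text
0.1734 0.1
[[ 0.924 -0.001  0.383]
 [-0.383 -0.002  0.924]
 [ 0.    -1.    -0.002]]
shelf/rod [[0.46308524 0.25238613 0.01      ]] [[ 0.45204181 -0.13149013  0.07      ]
 [ 0.47574508 -0.28405962  0.07      ]]
```

View images.

View pics/t1.png

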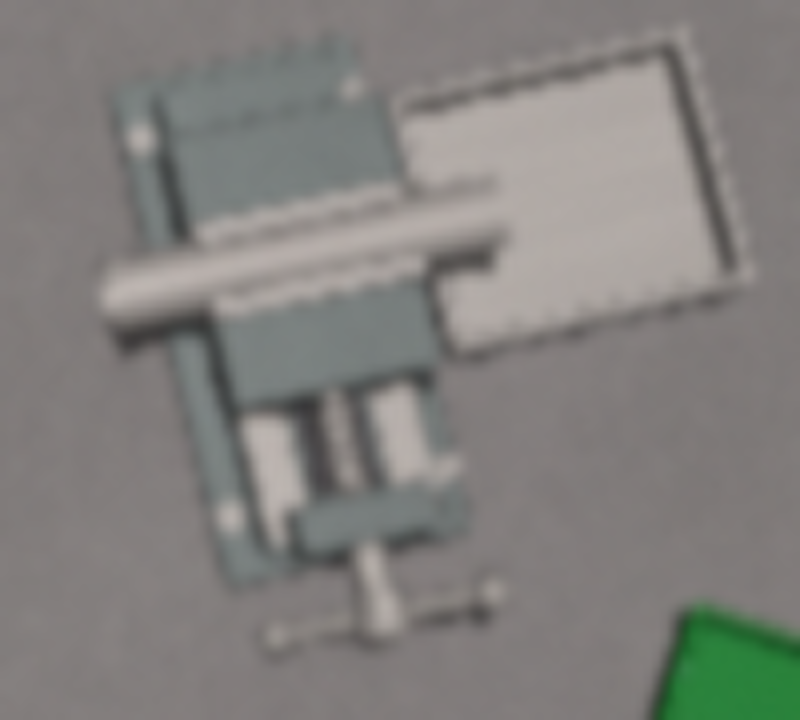

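View pics/t2.png

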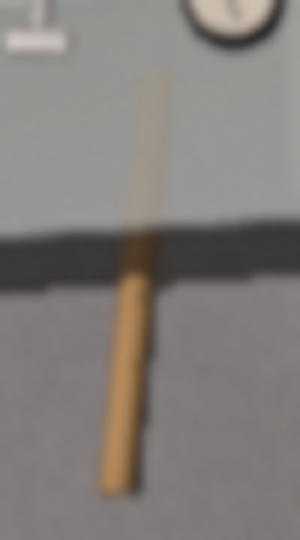

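View pics/s1.png

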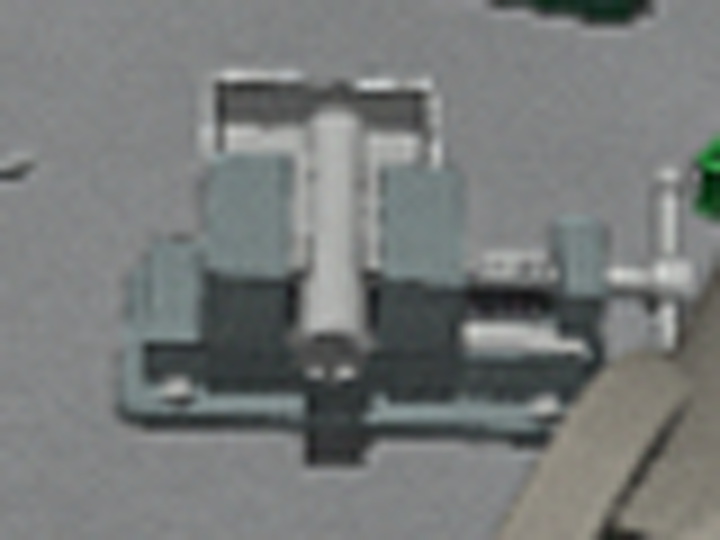

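View pics/s2.png

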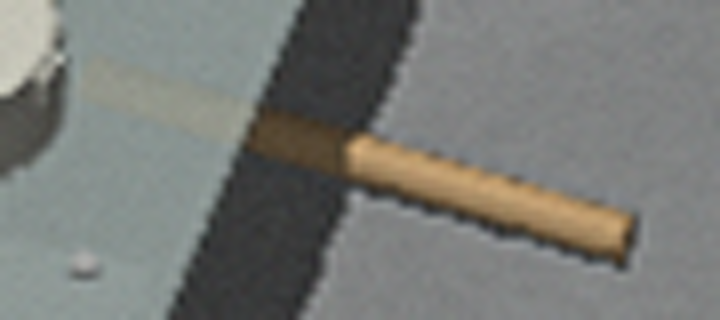

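```bash
cat >> h.py <<'E'
def gradmag(im):
    g=cv2.GaussianBlur(im.astype(np.float32),(0,0),0.8); gx=cv2.Sobel(g,cv2.CV_32F,1,0);gy=cv2.Sobel(g,cv2.CV_32F,0,1)
    return np.sqrt((gx**2+gy**2).sum(2))
def hull_samples(f,org,yaw,L,r,segs,ends,pitch=0.):
    # long silhouette edges over x-ranges segs and ends; returns uv pts
    ax=np.array([np.cos(yaw)*np.cos(pitch),np.sin(yaw)*np.cos(pitch),np.sin(pitch)]); org=np.asarray(org)
    out=[]
    for a,b in segs:
        xs=np.linspace(a,b,25); P=org+xs[:,None]*ax
        v=f["origin"]-P; n=np.cross(ax,v); n/=np.linalg.norm(n,axis=1)[:,None]
        # tangent correction
        d=v-(v@ax)[:,None]*ax; D=np.linalg.norm(d,axis=1); dd=d/D[:,None]; s=r/D; c=np.sqrt(1-s**2)
        for sg in(1,-1): out.append(proj(f,P+r*(dd*s[:,None]+sg*n*c[:,None])))
    for xe in ends:
        P=org+xe*ax; v=f["origin"]-P; n=np.cross(ax,v); n/=np.linalg.norm(n); m=np.cross(n,ax)
        if m@v<0:m=-m
        vis=(v@ax)*xe>0
        t=np.linspace(0,2*np.pi if vis else np.pi,25)
        out.append(proj(f,P+r*(np.cos(t)[:,None]*n+np.sin(t)[:,None]*m)))
    return np.vstack(out)
def sample(g,uv): return cv2.remap(g,uv[:,0].astype(np.float32)[None],uv[:,1].astype(np.float32)[None],cv2.INTER_LINEAR)[0]
def overlay(f,uv,r0,r1,c0,c1,k,name):
    c=cv2.resize(f["image"][r0:r1,c0:c1],None,fx=k,fy=k,interpolation=cv2.INTER_CUBIC)
    for u,v in uv: cv2.circle(c,(int((u-c0+.5)*k-.5),int((v-r0+.5)*k-.5)),1,(0,0,255),-1)
    cv2.imwrite(name,c)
E
cat > fit0.py <<'E'
from h import *
import pickle
from scipy.optimize import minimize
T,S=pickle.load(open("f0.pkl","rb"))
G={id(T):gradmag(T["image"]),id(S):gradmag(S["image"])}
def fit(p0,z,L,r,segs,ends,fs,sw=(0.004,0.004,0.02)):
    best=None
    def c(q,): 
        p=np.array(p0)+np.array(q)*sw
        return -sum(np.minimum(sample(G[id(f)],hull_samples(f,[p[0],p[1],z],p[2],L,r,segs,ends)),400).mean() for f in fs)
    for i in np.random.default_rng(0).normal(0,1,(25,3)):
        m=minimize(c,i,method="Nelder-Mead")
        if best is None or m.fun<best.fun:best=m
    return np.array(p0)+best.x*np.array(sw),best.fun
b0=[.464,-.208,np.arctan2(-.1525,.0237)]
for fs in([T],[S],[T,S]):
    p,c=fit(b0,.07,.17,.015,[(-.083,-.05),(.05,.083)],[-.085],fs); print("barrel",p.round(4),c, "mouth",(p[:2]-.085*np.array([np.cos(p[2]),np.sin(p[2])])).round(4))
r0=[.463+.125,.252-.012,np.pi+.09]
for fs in([T],[S],[T,S]):
    q,c=fit(r0,.0102,.25,.0104,[(.02,.123)],[.125],fs); print("rod",q.round(4),c,"end a",(q[:2]+.125*np.array([np.cos(q[2]),np.sin(q[2])])).round(4))
overlay(T,hull_samples(T,[*p[:2],.07],p[2],.17,.015,[(-.085,.085)],[-.085,.085]),165,255,285,385,8,"pics/t3.png")
overlay(S,hull_samples(S,[*p[:2],.07],p[2],.17,.015,[(-.085,.085)],[-.085,.085]),140,200,240,320,9,"pics/s3.png")
overlay(T,hull_samples(T,[*q[:2],.0102],q[2],.25,.0104,[(-.125,.125)],[.125]),120,210,170,220,6,"pics/t4.png")
overlay(S,hull_samples(S,[*q[:2],.0102],q[2],.25,.0104,[(-.125,.125)],[.125]),230,270,170,260,8,"pics/s4.png")
E
python3 fit0.py
```

```text
barrel [ 0.461  -0.2077 -1.4423] -203.8075408935547 mouth [ 0.4501 -0.1234]
barrel [ 0.4679 -0.2301 -1.4336] -323.7189025878906 mouth [ 0.4563 -0.1459]
barrel [ 0.4644 -0.2182 -1.4429] -462.91815185546875 mouth [ 0.4535 -0.1339]
rod [0.6056 0.2398 3.052 ] -169.6139373779297 end a [0.4811 0.2509]
rod [0.5906 0.248  3.0328] -249.83375549316406 end a [0.4663 0.2616]
rod [0.6034 0.2509 3.0886] -384.3782958984375 end a [0.4785 0.2575]
```

View pics/t3.png

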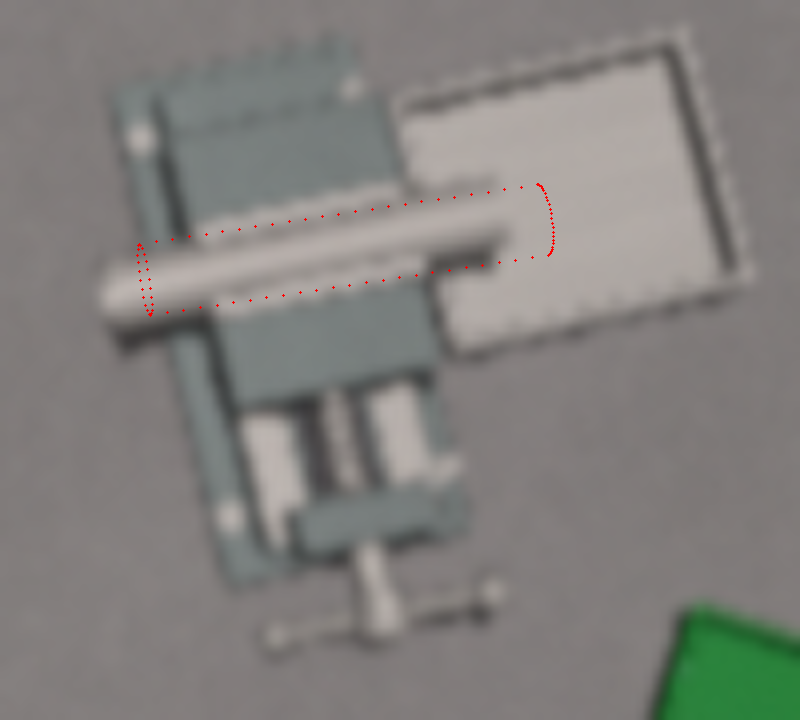

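View pics/s3.png

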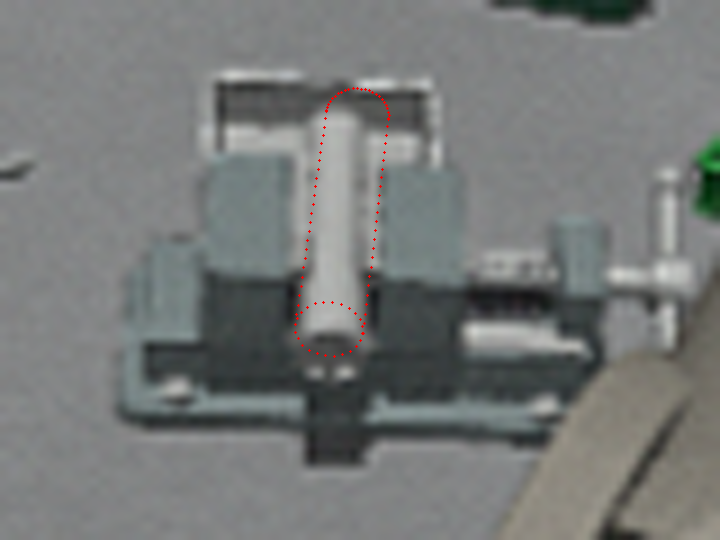

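View pics/t4.png

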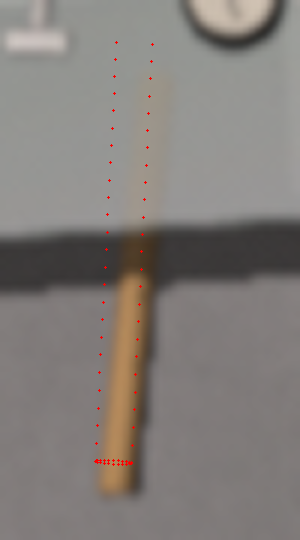

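View pics/s4.png

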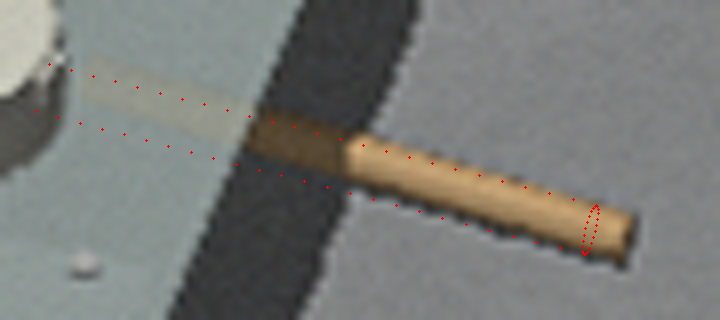

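```bash
cat > fit1.py <<'E'
from h import *
import pickle
from scipy.optimize import least_squares
T,S=pickle.load(open("f0.pkl","rb"))
def px(l,c0,r0,k): return np.array([[c0+(u+.5)/k-.5,r0+(v+.5)/k-.5] for u,v in l])
def dist(uv,poly): # distance of picks to dense outline
    return np.array([np.hypot(*(poly-p).T).min() for p in uv])
def lines(f,org,yaw,r,x0,x1):
    s=hull_samples(f,org,yaw,0,r,[(x0,x1)],[]); return s[:25],s[25:]
def pl(p,l): a,b=l[0],l[-1]; d=(b-a)/np.linalg.norm(b-a); return (p-a)@np.array([-d[1],d[0]])
def res(p,z,r,x0,x1,picks):
    out=[]
    for f,e1,e2,nend,fend in picks:
        for org in [[p[0],p[1],z]]:
            A,B=lines(f,org,p[2],r,x0,x1)
            if np.abs(pl(e1,A)).sum()>np.abs(pl(e1,B)).sum(): A,B=B,A
            out+=[*pl(e1,A),*pl(e2,B)]
            ax=np.array([np.cos(p[2]),np.sin(p[2]),0]); c=proj(f,np.array(org)); c2=proj(f,np.array(org)+.01*ax); d=(c2-c)[0]/np.linalg.norm(c2-c)
            for pk,xe in((nend,x0),(fend,x1)):
                if pk is None: continue
                h=hull_samples(f,org,p[2],0,r,[],[xe])@d
                out.append((pk@d)[0]-(h.min() if xe==x0 else h.max()))
    return np.array(out)
pb=[(T,px([(125,262),(160,255)],285,165,8),px([(125,326),(180,315)],285,165,8),px([(98,295)],285,165,8),px([(509,212)],285,165,8)),
    (S,px([(298,325),(313,130)],240,140,9),px([(370,325),(358,130)],240,140,9),px([(330,362)],240,140,9),px([(336,93)],240,140,9))]
pr=[(T,px([(122,290),(101,480)],170,120,6),px([(152,290),(132,480)],170,120,6),None,px([(115,494)],170,120,6)),
    (S,px([(370,138),(620,211)],170,230,8),px([(345,184),(610,265)],170,230,8),None,px([(634,240)],170,230,8))]
for nm,p0,z,r,L,pk,ov in(("barrel",[.464,-.208,-1.42],.07,.015,.085,pb,(165,255,285,385,8,140,200,240,320,9)),("rod",[.588,.24,3.05],.01,.0104,.125,pr,(120,210,170,220,6,230,270,170,260,8))):
    for sel in([0],[1],[0,1]):
        m=least_squares(lambda p:res(p,z,r,-L,L,[pk[i] for i in sel]),p0); p=m.x
        u=L*np.array([np.cos(p[2]),np.sin(p[2])])
        print(nm,sel,p.round(4),"ends",(p[:2]-u).round(4),(p[:2]+u).round(4),"res",m.fun.round(2))
    overlay(T,hull_samples(T,[*p[:2],z],p[2],0,r,[(-L,L)],[-L,L]),*ov[:5],f"pics/{nm}T.png")
    overlay(S,hull_samples(S,[*p[:2],z],p[2],0,r,[(-L,L)],[-L,L]),*ov[5:],f"pics/{nm}S.png")
E
python3 fit1.py
```

```text
barrel [0] [ 0.4599 -0.2006 -1.4127] ends [ 0.4466 -0.1167] [ 0.4733 -0.2845] res [ 0.59  0.51 -0.49 -0.61 -0.24  0.24]
barrel [1] [ 0.4677 -0.2132 -1.3683] ends [ 0.4506 -0.13  ] [ 0.4848 -0.2965] res [-0.22  1.01  0.23 -1.01  0.05 -0.06]
barrel [0, 1] [ 0.4647 -0.2026 -1.3593] ends [ 0.4468 -0.1195] [ 0.4825 -0.2857] res [ 0.68  0.84 -0.49 -0.24 -1.03 -0.54 -0.58  0.99 -0.13 -1.02  1.8   1.38]
rod [0] [0.5851 0.2429 3.0314] ends [0.7093 0.2291] [0.4608 0.2566] res [-0.51 -0.44  0.5   0.46  0.  ]
rod [1] [0.5865 0.2469 3.0432] ends [0.7109 0.2346] [0.4621 0.2592] res [-0.09 -0.23  0.09  0.22  0.  ]
rod [0, 1] [0.5859 0.2445 3.0366] ends [0.7102 0.2314] [0.4616 0.2576] res [-1.   -0.76  0.01  0.14  0.18  0.47  0.16  0.66  0.61 -0.18]
```

The top view puts rod end a at about (0.461,0.257), with its axis running toward the shelf at an azimuth of about -6°. The barrel mouth is near (0.447,-0.118). I will grip 45 mm from end a, so that end b leads into the bore.

```bash
python3 -m jog '[[[4,0,-2.7],-0.04,-1],[[10,0,-6.5],-0.1,-1],[[16,2,-10.5],-0.16,-1],[[21,4,-14],-0.22,-1],[[26,7,-17.5],-0.286,-1],[[31,10,-21],-0.286,-1],[[35,13,-23.5],-0.286,-1],[[37.1,15,-24.8],-0.286,-1],[[37.1,15.4,-24.8],-0.286,-1],[[37.1,15.4,-24.8],-0.286,-1]]'
python3 - <<'E'
from h import *
from bench import *
o=get_obs();print(o["tcp_pos"],o["joints"].round(2),R.from_rotvec(o["orientation"]).as_matrix().round(3))
T=grab_frame("top");S=grab_frame("side");cv2.imwrite("pics/t5.png",T["image"])
crop(S["image"],150,330,150,390,3,"pics/s5.png")
E
```

```text
clock: 1.45
tcp_pos: [0.5059, 0.253, 0.2504]
orientation: [-1.569, 0.085, -0.083]
contact_force: [-0.5, 0.4, 0.6]
grip_width: 0.0855
[0.50593011 0.25296509 0.2504213 ] [-0.62  0.49  0.06  1.95 -0.04  0.7   0.93] [[ 0.994 -0.001  0.107]
 [-0.107  0.     0.994]
 [-0.001 -1.     0.   ]]
```

View pics/s5.png

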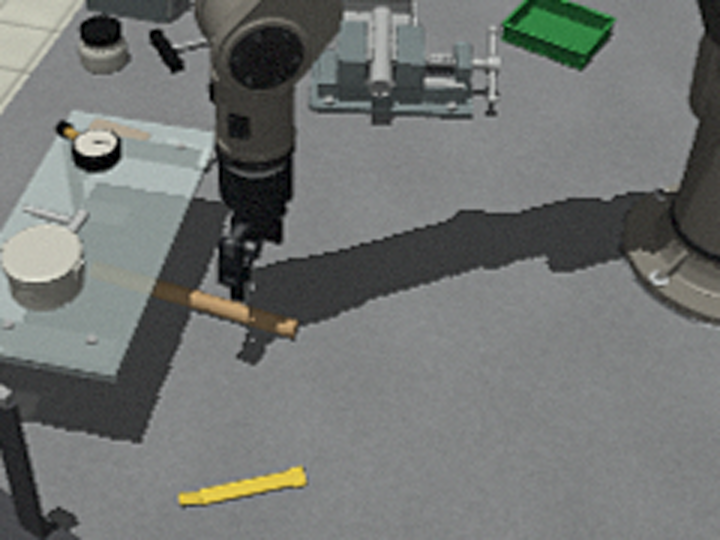

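View pics/t5.png

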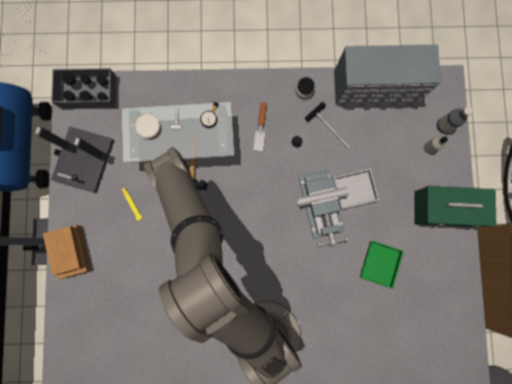

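The open fingers stand above the rod, about 45 mm from its near end (side crop 240,310), and clear of the shelf. I will descend and grip.

```bash
python3 -m jog '[[[0,3,-0.1],0,-1],[[0,6,-0.1],0,-1],[[0,7.4,-0.1],0,-1],[[0,7.4,-0.1],0,-1],[[0,7.4,-0.1],0,1],[[0,7.4,-0.1],0,1],[[0,7.4,-0.1],0,1],[[0,7.4,-0.1],0,1],[[0,7.4,-0.1],0,1],[[0,7.4,-0.1],0,1]]' 80
python3 - <<'E'
from h import *
from bench import *
o=get_obs();print(o["tcp_pos"],o["contact_force"],o["grip_width"])
S=grab_frame("side")
crop(S["image"],200,280,170,270,7,"pics/s6.png")
E
```

```text
clock: 2.8
tcp_pos: [0.5063, 0.2516, 0.1775]
orientation: [-1.569, 0.083, -0.084]
contact_force: [-1.8, -0.1, 6.2]
grip_width: 0.0176
[0.50631508 0.25159795 0.17749484] [-1.83687207 -0.07684212  6.1713757 ] 0.01759147737186147
```

View pics/s6.png

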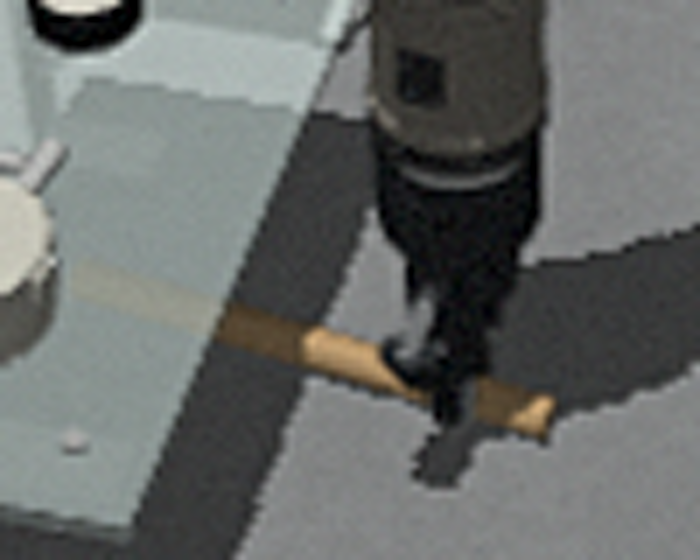

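```bash
python3 -m jog '[[[0,-0.4,0],0,1],[[-2,-0.6,0],0,1],[[-5,-0.6,0],0,1],[[-8,-0.6,0],0,1],[[-11,-0.6,0],0,1],[[-13.5,-0.6,0],0,1],[[-13.5,-0.6,0],0,1],[[-13.5,-0.6,0],0,1]]' 100
python3 - <<'E'
from h import *
from bench import *
o=get_obs();print(o["tcp_pos"],o["contact_force"],o["grip_width"],o["moment"])
S=grab_frame("side");T=grab_frame("top")
crop(S["image"],180,300,160,330,4,"pics/s7.png")
crop(T["image"],110,240,140,270,5,"pics/t7.png")
E
```

```text
clock: 3.85
tcp_pos: [0.3727, 0.266, 0.183]
orientation: [-1.568, 0.083, -0.085]
contact_force: [0.8, 0.3, -0.3]
grip_width: 0.0169
[0.37267856 0.26601297 0.1829585 ] [ 0.7533907   0.25932714 -0.28801738] 0.01690473683080883 [ 0.0364654  -0.01939419 -0.04387064]
```

View pics/s7.png

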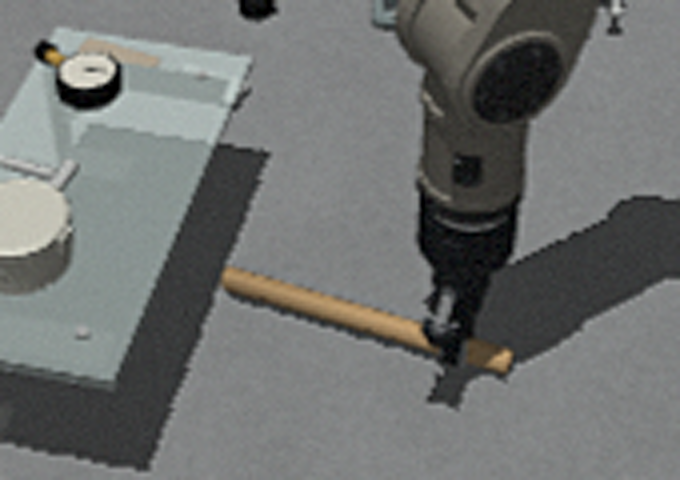

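View pics/t7.png

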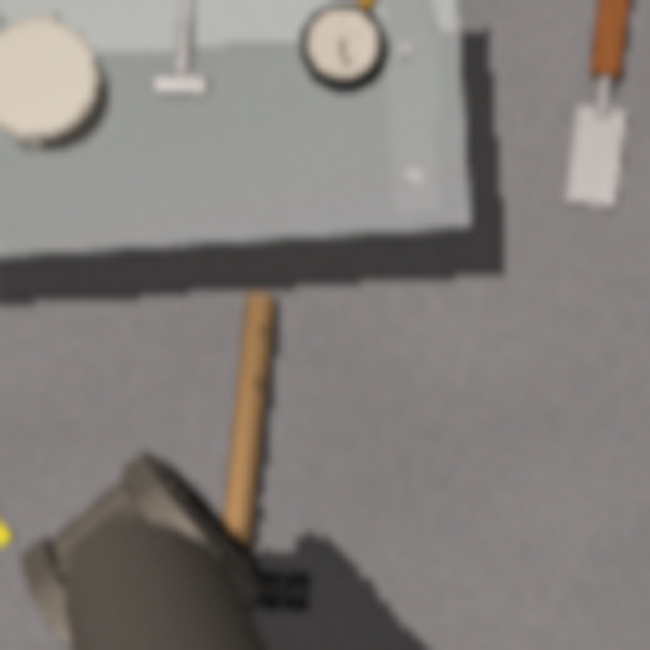

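```bash
python3 -m jog '[[[0,-2,0],0,1],[[0,-4.5,-1],0.15,1],[[1,-6.5,-3],0.32,1],[[2,-6.5,-5],0.5,1],[[3,-6.5,-7],0.68,1],[[4,-6.5,-9],0.86,1],[[5,-6.5,-11],1.04,1],[[5,-6.5,-13],1.2,1],[[5,-6.5,-13.6],1.306,1],[[5,-6.5,-13.6],1.306,1]]'
python3 - <<'E'
from h import *
from bench import *
import pickle
o=get_obs();print(o["tcp_pos"],o["contact_force"],o["grip_width"],o["joints"].round(2));print(R.from_rotvec(o["orientation"]).as_matrix().round(3))
S=grab_frame("side");T=grab_frame("top");pickle.dump((T,S,o),open("f1.pkl","wb"))
crop(S["image"],140,260,210,380,4,"pics/s8.png")
crop(T["image"],150,270,180,380,4,"pics/t8.png")
E
```

```text
clock: 5.2
tcp_pos: [0.4076, 0.1246, 0.2478]
orientation: [-1.279, 1.092, -1.093]
contact_force: [0.6, -0.6, -0.8]
grip_width: 0.0171
[0.4076103  0.12464294 0.24780926] [ 0.60900974 -0.60966163 -0.83221343] 0.017112577494028006 [-0.82  0.34  0.44  2.28 -0.27  0.56 -0.01]
[[ 0.156  0.001  0.988]
 [-0.988 -0.     0.156]
 [ 0.    -1.     0.001]]
```

View pics/s8.png

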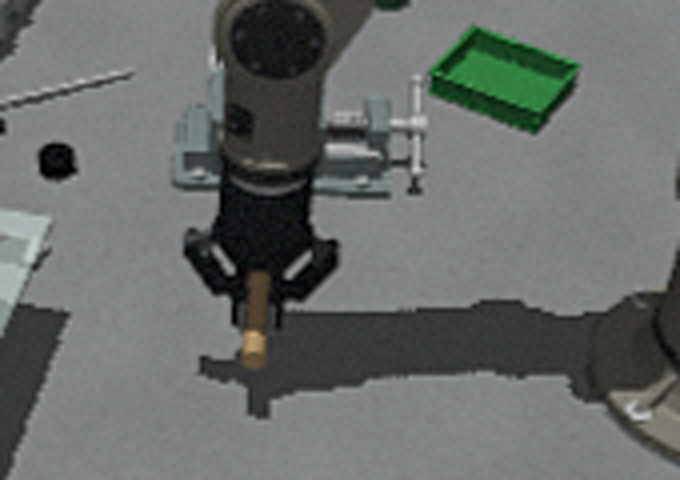

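View pics/t8.png

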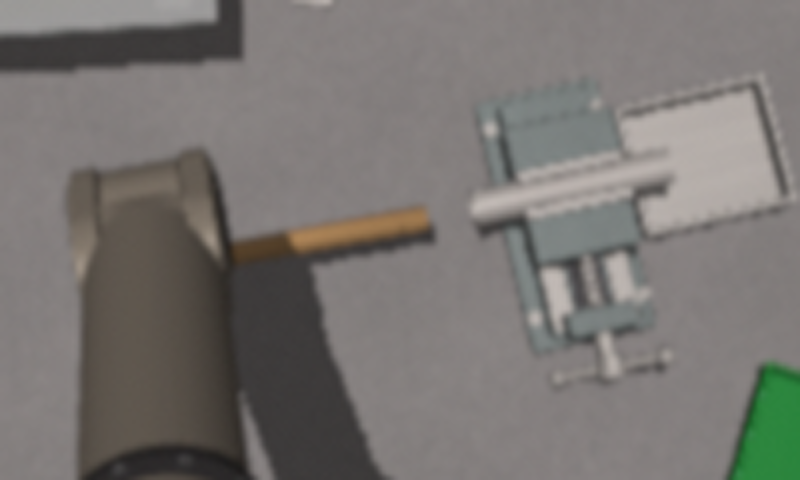

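Run:
```python
from h import *
import pickle
T,S,o=pickle.load(open("f1.pkl","rb"))
crop(T["image"],190,220,235,325,8,"pics/t9.png")
g=cv2.cvtColor(T["image"],cv2.COLOR_BGR2GRAY).astype(np.float32)
sat=(T["image"][...,2].astype(np.float32)-T["image"][...,0])
for c in list(range(252,290,3))+list(range(297,308)):
    print(c,"gray",g[192:214,c].astype(int),)
print([ (c,sat[192:214,c].astype(int).tolist()) for c in range(252,290,6)])
```

```text
252 gray [127 127 126 127 127 128 129 130 131 130 130 130 131 131 127 119 112 103
  92  77  63  58]
255 gray [130 129 128 128 129 129 129 129 129 128 128 129 129 128 123 124 134 138
 132 117  97  75]
258 gray [128 127 126 128 128 128 128 129 130 130 130 130 130 127 122 127 135 135
 125 106  81  64]
261 gray [127 127 126 127 128 130 130 129 130 129 130 129 127 120 121 130 134 129
 115  95  74  62]
264 gray [128 128 128 128 127 127 128 129 130 130 129 128 125 120 125 133 132 121
 102  79  63  61]
267 gray [127 128 127 128 129 129 128 128 128 129 130 126 119 120 129 131 125 112
  91  72  63  74]
270 gray [127 128 129 128 127 127 128 129 128 127 127 123 118 123 130 128 119  99
  76  61  59  77]
273 gray [129 128 128 129 128 127 128 129 129 128 126 117 118 125 127 123 109  88
  70  60  73  99]
276 gray [130 130 130 130 129 128 127 127 129 128 120 117 122 128 126 116  99  75
  61  59  78 106]
279 gray [128 128 128 129 130 130 130 129 129 125 116 117 123 125 119 105  84  66
  59  74 100 120]
282 gray [129 129 128 129 129 129 129 129 126 118 115 121 127 124 116  98  76  62
  68  90 113 124]

[... 1178 characters left out ...]
107
 108 113 117 119]
307 gray [ 71  69  81 105 133 156 174 184 179 164 144 120  91  70  78 105 121 122
 119 118 115 114]
[(252, [6, 6, 6, 6, 6, 5, 6, 5, 6, 5, 5, 5, 6, 6, 11, 30, 54, 62, 56, 47, 35, 22]), (258, [6, 6, 6, 6, 6, 6, 6, 6, 7, 6, 6, 6, 6, 12, 34, 66, 81, 82, 76, 63, 41, 16]), (264, [6, 6, 6, 6, 5, 5, 5, 6, 6, 5, 5, 5, 14, 38, 67, 79, 80, 73, 61, 38, 14, 4]), (270, [6, 5, 6, 6, 6, 6, 6, 6, 6, 6, 6, 14, 40, 69, 79, 78, 72, 59, 34, 12, 3, 4]), (276, [6, 6, 6, 5, 5, 6, 5, 5, 6, 7, 18, 43, 68, 77, 76, 71, 58, 35, 12, 3, 4, 4]), (282, [6, 6, 6, 6, 5, 6, 6, 7, 7, 17, 43, 68, 77, 76, 70, 57, 33, 10, 3, 5, 5, 6]), (288, [6, 7, 6, 7, 6, 6, 6, 5, 7, 7, 7, 7, 7, 8, 8, 6, 4, 4, 4, 5, 7, 7])]
```

View pics/t9.png

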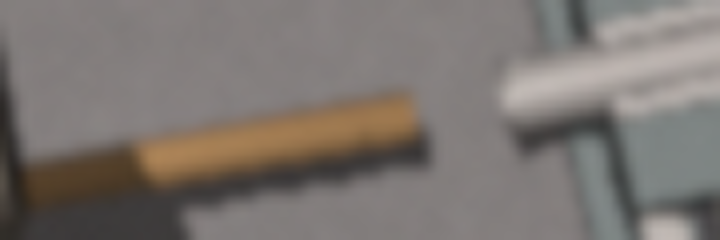

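Run:
```python
from h import *
import pickle
T,S,o=pickle.load(open("f1.pkl","rb"))
crop(T["image"],90,180,110,250,5,"pics/t10.png")
gp=o["tcp_pos"]+0.1675*np.array([0,0,-1])
# rod fit from top mid-line: sat half-level centers
sat=(T["image"][...,2].astype(np.float32)-T["image"][...,0])
def cross(v,lev,up):
    for i in range(len(v)-1):
        if up and v[i]<lev<=v[i+1]: return i+(lev-v[i])/(v[i+1]-v[i])
    for i in range(len(v)-1,0,-1):
        if not up and v[i]<lev<=v[i-1]: return i-(lev-v[i])/(v[i-1]-v[i])
pts=[]
for c in range(258,285):
    v=sat[190:220,c]; pts.append((c,190+(cross(v,40,True)+cross(v,40,False))/2))
pts=np.array(pts); m=np.polyfit(pts[:,0],pts[:,1],1); print("px line",m, np.std(pts[:,1]-np.polyval(m,pts[:,0])))
for z in(.07,.08):
    W=back(T,[[258,np.polyval(m,258)],[285,np.polyval(m,285)]],z); d=W[1]-W[0]; print(z,W,"yaw",np.arctan2(d[1],d[0]))
    n=np.array([-d[1],d[0],0])/np.linalg.norm(d); print(" grip pt offset from rod line",(gp-W[0])@n)
# end b
row=np.polyval(m,288); v=[float(cv2.getRectSubPix(sat,(1,1),(c,np.polyval(m,c)))[0,0]) for c in np.arange(284,291,.5)]; print(np.array(v).astype(int))
print("b pred px",proj(T,gp+0.205*np.array([.156,-.988,0])))
```

```text
px line [-1.80167323e-01  2.55557805e+02] 0.028640670041745947
0.07 [[ 0.42481704  0.01682543  0.07      ]
 [ 0.43913361 -0.07398889  0.07      ]] yaw -1.414436499247718
 grip pt offset from rod line -0.0002071088092989314
0.08 [[ 0.42401838  0.01695003  0.08      ]
 [ 0.43823566 -0.07323441  0.08      ]] yaw -1.4144364992477179
 grip pt offset from rod line 0.0005623988209025684
[77 75 74 65 56 39 22 14  7  6  5  6  7  6]
b pred px [[286.39428712 203.76510988]]
```

View pics/t10.png

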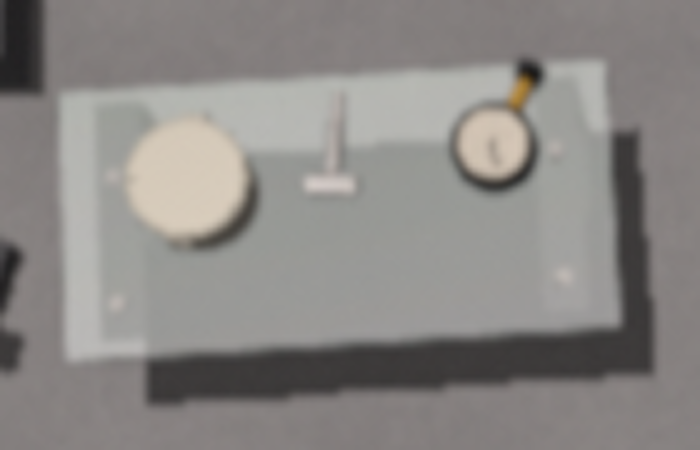

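```bash
cat > bar.py <<'E'
from h import *
import pickle
from scipy.optimize import least_squares
from scipy.ndimage import gaussian_filter1d
T,S,o=pickle.load(open("f1.pkl","rb"))
g=cv2.cvtColor(T["image"],cv2.COLOR_BGR2GRAY).astype(np.float32)
# ridge
pts=[]
for c in range(300,347):
    r0=201-0.19*(c-300); rows=np.arange(int(r0-6),int(r0+7)); v=g[rows,c]
    i=np.argmax(np.where(abs(rows-r0)<3,v,0)); 
    if 0<i<len(v)-1:
        d=(v[i-1]-v[i+1])/(2*(v[i-1]-2*v[i]+v[i+1])); pts.append((c,rows[i]+d))
pts=np.array(pts); m=np.polyfit(*pts.T,1)
for _ in range(3):
    e=pts[:,1]-np.polyval(m,pts[:,0]); k=abs(e)<.3; m=np.polyfit(*pts[k].T,1)
print("ridge",m,k.sum(),len(k),e[k].std())
W=back(T,[[300,np.polyval(m,300)],[346,np.polyval(m,346)]],.08); d=W[1]-W[0]; yaw=np.arctan2(d[1],d[0]); print("yaw",yaw,"ridge line at .08",W)
# perpendicular profiles in world coords at z=.07: station s along axis, offset t
u=np.array([np.cos(yaw),np.sin(yaw),0]); n=np.array([-u[1],u[0],0]) # n ~ +x side
M0=np.array([.4466,-.1167,.07])
t=np.arange(-.035,.0351,.0005)
def prof(s0,s1,bg=g):
    out=[]
    for s in np.arange(s0,s1,.002):
        uv=proj(T,M0+s*u+t[:,None]*n); out.append(sample(bg,uv))
    return np.mean(out,0)
P=prof(.004,.026)
print("profile from +x side to -x:"); 
for a,b in zip(t[::-1][::4],P[::-1][::4]): print(f"{a*1000:.0f}:{b:.0f}",end=" ")
print()
def model(p,full=False):
    c,sig,bgA,bgB,sh,w,a0,a1,a2,a3=p
    tt=np.arange(-.06,.06,.00025); s=(tt-c)/.015
    I=np.where(s>1,bgA,np.where(s<-1,sh,a0+a1*s+a2*s*s+a3*s**3))
    I=np.where(tt<c-.015-w,bgB,I)
    # smooth shadow end by subsampling
    I=gaussian_filter1d(I,sig/.00025); return np.interp(t,tt,I)
best=None
for c0 in np.arange(-.006,.007,.002):
    r=least_squares(lambda p:model(p)-P,[c0,.003,126,126,60,.006,150,30,-20,0],bounds=([-.012,.002,100,100,30,.0,0,-200,-200,-200],[.012,.0055,150,150,90,.03,250,200,200,200]),x_scale=[.001,.001,10,10,10,.002,50,50,50,50],diff_step=1e-3)
    print(c0,r.cost,r.x.round(4))
E
python3 bar.py
```

```text
ridge [-2.17007105e-01  2.65840949e+02] 47 47 0.04054814373488041
yaw -1.3789982935870437 ridge line at .08 [[ 0.44872955 -0.12358104  0.08      ]
 [ 0.47885138 -0.27870028  0.08      ]]
profile from +x side to -x:
35:123 33:123 31:122 29:122 27:122 25:121 23:122 21:121 19:121 17:122 15:126 13:134 11:144 9:155 7:166 5:176 3:182 1:184 -1:180 -3:173 -5:162 -7:149 -9:135 -11:119 -13:103 -15:86 -17:73 -19:67 -21:72 -23:84 -25:99 -27:110 -29:117 -31:120 -33:122 -35:122 
-0.006 1324.3872848102199 [-2.000000e-03  5.200000e-03  1.208268e+02  1.419306e+02  8.895820e+01
  1.330000e-02  1.990327e+02  3.171080e+01 -1.581424e+02  3.924810e+01]
-0.004 997.5744177185651 [-2.300000e-03  3.900000e-03  1.212925e+02  1.149454e+02  3.093980e+01
  3.200000e-03  1.841061e+02  5.022310e+01 -1.055915e+02 -8.767600e+00]
-0.002 42.23637172040344 [-3.300000e-03  3.600000e-03  1.216545e+02  1.217327e+02  4.815330e+01
  5.000000e-03  1.762454e+02  7.387300e+01 -8.691660e+01 -3.519040e+01]
0.0 86.74933163088407 [ 0.000000e+00  3.500000e-03  1.220856e+02  1.225624e+02  5.918490e+01
  9.100000e-03  1.861785e+02  2.522700e+01 -9.788600e+01 -2.029700e+01]
0.002 611.4735684698438 [ 1.500000e-03  3.600000e-03  1.223694e+02  1.277722e+02  7.072280e+01
  1.300000e-02  1.870981e+02 -4.919700e+00 -9.709670e+01  7.110400e+00]
0.004 1219.2494553432994 [ 1.600000e-03  4.900000e-03  1.224346e+02  1.378064e+02  7.026920e+01
  1.460000e-02  1.967611e+02 -2.317620e+01 -1.254099e+02  3.659670e+01]
0.006 2863.107220811622 [ 2.900000e-03  5.500000e-03  1.222952e+02  1.500000e+02  8.205790e+01
  1.990000e-02  2.008272e+02 -9.528970e+01 -1.376065e+02  1.441104e+02]
```

Run:
```python
from h import *
import pickle
T,S,o=pickle.load(open("f1.pkl","rb"))
q=lambda u,v:(110+(u+.5)/5-.5,90+(v+.5)/5-.5)
for nm,a,b in(("FR",(622,327),(652,374)),("BR",(605,60),(638,130)),("FL",(66,360),(148,403))):
    A=back(T,[q(*a)],.124)[0];B=back(T,[q(*b)],0)[0]; L=(A-B)/.124; print(nm,A.round(3),B.round(3),"L/Lz",L.round(3))
```

```text
FR [0.599 0.092 0.124] [0.591 0.076 0.   ] L/Lz [0.069 0.126 1.   ]
BR [0.78  0.1   0.124] [0.769 0.083 0.   ] L/Lz [0.085 0.138 1.   ]
FL [0.585 0.454 0.124] [0.577 0.433 0.   ] L/Lz [0.061 0.168 1.   ]
```

```bash
cat > sh.py <<'E'
from h import *
import pickle
from scipy.optimize import least_squares
from scipy.ndimage import gaussian_filter1d
T,S,o=pickle.load(open("f1.pkl","rb"))
g=cv2.cvtColor(T["image"],cv2.COLOR_BGR2GRAY).astype(np.float32)
t=np.arange(-.04,.0301,.0005)
def prof(org,yaw,s0,s1):
    u=np.array([np.cos(yaw),np.sin(yaw),0]); n=np.array([-u[1],u[0],0])
    return np.mean([sample(g,proj(T,org+s*u+t[:,None]*n)) for s in np.arange(s0,s1,.001)],0)
def half(P,lev):
    i=np.argmin(P[:90]); 
    while P[i]<lev: i-=1
    return t[i]+(lev-P[i])/(P[i+1]-P[i])*.0005
def app(org,yaw,s,off,z):  # apparent t (in plane org z) of bench point at lateral offset off
    u=np.array([np.cos(yaw),np.sin(yaw),0]); n=np.array([-u[1],u[0],0])
    p=org+s*u+off*n; p=p.copy(); p[2]=0
    q=back(T,proj(T,p),z)[0]; return (q-org)@n
gp=o["tcp_pos"]-np.array([0,0,.1675]); 
for s0,s1 in((.125,.14),(.14,.155),(.155,.17),(.17,.185),(.185,.2)):
    P=prof(gp,-1.4144,s0,s1); h=half(P,92); s=(s0+s1)/2
    # solve shadow offset on the bench
    offs=np.linspace(-.06,0,241); a=np.array([app(gp,-1.4144,s,x,gp[2]) for x in offs]); ob=np.interp(h,a,offs)
    print("rod",s,"app",h.round(4),"bench off",ob.round(4),"min",P[:90].min().round(0),"Ln if z=.0803,r=.0104:",(( -ob-.0104)/.0803).round(3))
M0=np.array([.4466,-.1167,.07]); yb=-1.379
for s0,s1 in((.006,.014),(.014,.022),(.022,.028)):
    P=prof(M0,yb,s0,s1); h=half(P,92); s=(s0+s1)/2
    a=np.array([app(M0,yb,s,x,.07) for x in offs]); ob=np.interp(h,a,offs)
    print("barrel",s,h.round(4),"bench off",ob.round(4),"min",P[:90].min().round(0),"c=ob+.015+.07*Ln for Ln .08,.1,.12:",[round(ob+.0151+.07*l,4) for l in(.06,.08,.1,.12)])
E
python3 sh.py
```

```text
rod 0.1325 app -0.0215 bench off -0.0165 min 62.0 Ln if z=.0803,r=.0104: 0.076
rod 0.14750000000000002 app -0.0221 bench off -0.0171 min 60.0 Ln if z=.0803,r=.0104: 0.083
rod 0.1625 app -0.022 bench off -0.017 min 60.0 Ln if z=.0803,r=.0104: 0.082
rod 0.1775 app -0.0219 bench off -0.017 min 60.0 Ln if z=.0803,r=.0104: 0.082
rod 0.1925 app -0.021 bench off -0.016 min 62.0 Ln if z=.0803,r=.0104: 0.069
barrel 0.01 -0.0243 bench off -0.0204 min 66.0 c=ob+.015+.07*Ln for Ln .08,.1,.12: [np.float64(-0.0011), np.float64(0.0003), np.float64(0.0017), np.float64(0.0031)]
barrel 0.018 -0.0238 bench off -0.0198 min 65.0 c=ob+.015+.07*Ln for Ln .08,.1,.12: [np.float64(-0.0005), np.float64(0.0009), np.float64(0.0023), np.float64(0.0037)]
barrel 0.025 -0.023 bench off -0.0189 min 71.0 c=ob+.015+.07*Ln for Ln .08,.1,.12: [np.float64(0.0004), np.float64(0.0018), np.float64(0.0032), np.float64(0.0046)]
```

```bash
cat > pit.py <<'E'
from h import *
import pickle
T0,S0=pickle.load(open("f0.pkl","rb"))
s7=cv2.imread("pics/s7.png"); 
def cl(im,cols,r0,r1):
    im=im.astype(np.float32); q=(im[...,2]-im[...,0])/(im.sum(2)+1); out=[]
    for c in cols:
        v=q[r0:r1,c]; lev=.5*(np.percentile(v,10)+np.percentile(v,97)); k=np.where(v>lev)[0]
        a,b=k[0],k[-1]
        ta=a-(v[a]-lev)/(v[a]-v[a-1]); tb=b+(v[b]-lev)/(v[b]-v[b+1]); out.append((c,r0+(ta+tb)/2,tb-ta))
    return np.array(out)
A=cl(S0["image"],range(220,245),240,268)
C=cl(s7,range(250,420,4),250,380); C=np.c_[160+(C[:,0]+.5)/4-.5,180+(C[:,1]+.5)/4-.5,C[:,2]/4]
print("widths",A[:,2].round(1),C[:,2].round(1))
def pred(org,yaw,pitch,us):
    ax=np.array([np.cos(yaw)*np.cos(pitch),np.sin(yaw)*np.cos(pitch),np.sin(pitch)])
    P=proj(S0,org+np.linspace(-.15,.3,200)[:,None]*ax); k=np.argsort(P[:,0]); return np.interp(us,P[k,0],P[k,1])
for nm,D,org,yaw in(("f0 start",A,np.array([.5063,.2516,.01]),-.1062),("s7",C,np.array([.3727,.2660,.0155]),-.1062)):
    for p in(0,-.035,-.07):
        e=D[:,1]-pred(org,yaw,p,D[:,0]); m=np.polyfit(D[:,0]-D[:,0].mean(),e,1); print(nm,p,"mean res %.2f slope*40px %.2f"%(m[1],m[0]*40), "ends %.2f %.2f"%(e[0],e[-1]))
E
python3 pit.py
```

```text
widths [6.6 6.2 6.2 6.8 6.6 6.2 6.2 6.7 6.2 6.3 6.6 6.3 6.4 6.8 6.6 6.1 6.5 6.7
 6.2 6.4 6.8 6.2 6.1 6.8 6.7] [6.7 6.3 6.2 6.5 6.7 6.5 6.4 6.7 6.6 6.5 6.8 6.4 6.5 6.4 6.7 6.6 6.4 6.9
 6.6 6.5 6.7 6.5 6.7 6.5 6.7 6.7 6.6 7.  6.6 6.6 6.9 6.7 6.7 6.5 6.8 6.4
 6.5 6.9 6.5 6.7 6.8 6.6 6.7]
f0 start 0 mean res 0.39 slope*40px -0.22 ends 0.54 0.27
f0 start -0.035 mean res 0.30 slope*40px 0.78 ends 0.14 0.47
f0 start -0.07 mean res 0.20 slope*40px 1.78 ends -0.25 0.68
s7 0 mean res 0.55 slope*40px -0.26 ends 0.71 0.36
s7 -0.035 mean res -0.21 slope*40px 0.71 ends -0.55 0.12
s7 -0.07 mean res -0.96 slope*40px 1.68 ends -1.81 -0.12
```

```bash
python3 -m jog '[[[0.8,0.5,-0.35],-0.018,1],[[1.6,0.98,-0.68],-0.0354,1],[[1.6,0.98,-0.68],-0.0354,1],[[1.6,0.98,-0.68],-0.0354,1]]' 100
cat > chk.py <<'E'
from h import *
from bench import *
import sys
o=get_obs();Mx=R.from_rotvec(o["orientation"]).as_matrix(); yaw=np.arctan2(Mx[1,0],Mx[0,0])
u=np.array([np.cos(-1.379),np.sin(-1.379)]);n=np.array([-u[1],u[0]]);d=o["tcp_pos"][:2]-[.4466,-.1167]
print("clk",round(float(o["clock"]),2),"tcp",o["tcp_pos"].round(4),"yaw",yaw.round(4),"along",(d@u).round(4),"b tip",(d@u+.205).round(4),"lat",(d@n).round(4),"F",o["contact_force"].round(1),"M",o["moment"].round(2),"axialF",(o["contact_force"][:2]@u).round(1),"w",round(float(o["grip_width"]),4),"downaxis",Mx[:,1].round(3),"j4",o["joints"][3].round(3))
E
python3 chk.py
```

```text
clock: 5.8
tcp_pos: [0.4032, 0.1089, 0.2381]
orientation: [-1.294, 1.065, -1.065]
contact_force: [0.8, 0.7, -0.6]
grip_width: 0.0169
clk 5.8 tcp [0.4032 0.1089 0.2381] yaw -1.3767 along -0.2298 b tip -0.0248 lat 0.0004 F [ 0.8  0.7 -0.6] M [ 0.01 -0.   -0.05] axialF -0.5 w 0.0169 downaxis [ 0.001  0.    -1.   ] j4 2.307
```

```bash
python3 -m jog '[[[1,0,0],0,1],[[1.6,0,0],0,1],[[1.6,0,0],0,1]]' ; python3 chk.py
python3 - <<'E'
from h import *
from bench import *
import pickle
T=grab_frame("top");S=grab_frame("side");pickle.dump((T,S,get_obs()),open("f2.pkl","wb"))
crop(T["image"],180,220,255,355,8,"pics/t11.png"); crop(S["image"],140,260,210,380,4,"pics/s11.png")
E
```

```text
clock: 6.18
tcp_pos: [0.4061, 0.0921, 0.238]
orientation: [-1.294, 1.066, -1.067]
contact_force: [0.1, 0.1, -0.9]
grip_width: 0.0168
clk 6.17 tcp [0.4061 0.0921 0.238 ] yaw -1.3788 along -0.2127 b tip -0.0077 lat 0.0 F [ 0.1  0.1 -0.9] M [0.05 0.02 0.03] axialF -0.0 w 0.0168 downaxis [ 0. -0. -1.] j4 2.31
```

View pics/t11.png

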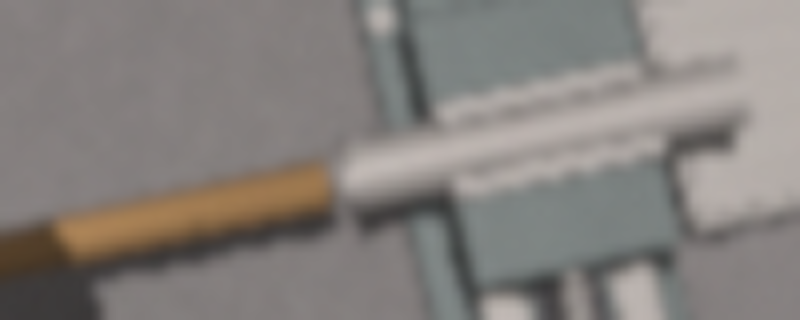

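View pics/s11.png

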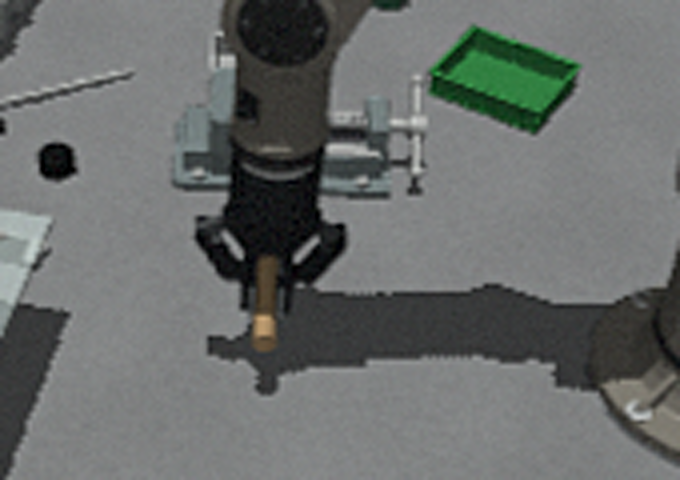

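```bash
cat > lam.py <<'E'
from h import *
import pickle
from scipy.optimize import least_squares
from scipy.ndimage import gaussian_filter1d
u=np.array([np.cos(-1.379),np.sin(-1.379),0]);n=np.array([-u[1],u[0],0]);M0=np.array([.4466,-.1167,.07])
t=np.arange(-.035,.0301,.0005)
for fn,(s0,s1) in(("f0.pkl",(.006,.026)),("f1.pkl",(.006,.026)),("f2.pkl",(.008,.026))):
    T=pickle.load(open(fn,"rb"))[0]; 
    for ch in(0,1,2):
        g=T["image"][...,ch].astype(np.float32)
        P=np.mean([sample(g,proj(T,M0+s*u+t[:,None]*n)) for s in np.arange(s0,s1,.001)],0)
        P=np.where(P>0,P,0)
        def model(p,Ln):
            c,sig,bg,sh,w,amb,k,ks=p
            tt=np.arange(-.06,.06,.0001); s=(tt-c)/.015; sc=np.clip(s,-1,1)
            ndl=np.sqrt(1-sc**2)+Ln*sc
            ins=amb+k*np.maximum(ndl,0)+ks*np.maximum(np.sqrt(1-sc**2)+.01*sc,0)**20
            I=np.where(s>1,bg,np.where(s<-1,sh,ins)); I=np.where(tt<c-.015-w,bg,I)
            return np.interp(t,tt,gaussian_filter1d(I,sig/.0001))
        for Ln in(.086,):
            best=None
            for c0 in(-.003,0,.003):
                r=least_squares(lambda p:model(p,Ln)-P,[c0,.003,122,60,.009,80,100,5],bounds=([-.01,.0015,100,30,.002,0,0,0],[.01,.006,150,90,.02,200,300,100]),x_scale=[.001,.001,10,10,.002,50,50,20],diff_step=1e-3)
                if best is None or r.cost<best.cost: best=r
            print(fn,ch,"c %.2f mm"%(best.x[0]*1e3),"cost",round(best.cost),best.x[1:].round(4))
E
python3 lam.py
```

```text
f0.pkl 0 c 0.69 mm cost 38 [3.200000e-03 1.166019e+02 5.709860e+01 9.300000e-03 7.861110e+01
 7.547400e+01 3.079590e+01]
f0.pkl 1 c 0.74 mm cost 36 [3.000000e-03 1.177481e+02 6.203390e+01 9.800000e-03 7.858330e+01
 8.024570e+01 2.875850e+01]
f0.pkl 2 c 0.69 mm cost 36 [3.000000e-03 1.202786e+02 6.351080e+01 9.800000e-03 8.089110e+01
 8.533530e+01 2.893770e+01]
f1.pkl 0 c 0.76 mm cost 29 [3.000000e-03 1.194384e+02 6.242900e+01 9.800000e-03 7.964050e+01
 7.869390e+01 2.912310e+01]
f1.pkl 1 c 0.80 mm cost 49 [2.800000e-03 1.205231e+02 6.579190e+01 1.030000e-02 8.030470e+01
 8.251430e+01 2.844820e+01]
f1.pkl 2 c 0.75 mm cost 55 [2.800000e-03 1.231818e+02 6.760350e+01 1.030000e-02 8.262030e+01
 8.764200e+01 2.842280e+01]
f2.pkl 0 c 0.77 mm cost 37 [2.900000e-03 1.187972e+02 6.318330e+01 9.800000e-03 7.837320e+01
 8.032860e+01 2.869050e+01]
f2.pkl 1 c 0.73 mm cost 45 [2.900000e-03 1.196868e+02 6.360290e+01 9.700000e-03 7.966090e+01
 8.350340e+01 2.847560e+01]
f2.pkl 2 c 0.60 mm cost 100 [3.400000e-03 1.219157e+02 5.689160e+01 8.800000e-03 8.806250e+01
 8.026940e+01 3.430000e+01]
```

```bash
python3 -m jog '[[[0,0,0.1],0,1],[[0.4,0,0.1],0,1],[[0.7,0,0.1],0,1],[[1.0,0,0.1],0,1],[[1.2,0,0.1],0,1]]' ; python3 chk.py
```

```text
clock: 6.9
tcp_pos: [0.4093, 0.0809, 0.2379]
orientation: [-1.294, 1.066, -1.066]
contact_force: [0.7, -0.2, -0.6]
grip_width: 0.017
clk 6.9 tcp [0.4093 0.0809 0.2379] yaw -1.3777 along -0.2011 b tip 0.0039 lat 0.001 F [ 0.7 -0.2 -0.6] M [0.08 0.04 0.03] axialF 0.4 w 0.017 downaxis [-0.  0. -1.] j4 2.308
```

```bash
python3 -m jog '[[[0.3,0,0],0,1],[[0.6,0,0],0,1],[[0.8,0,0],0,1],[[0.8,0,0],0,1]]' ; python3 chk.py
python3 - <<'E'
from h import *
from bench import *
T=grab_frame("top")
crop(T["image"],180,220,255,355,8,"pics/t12.png")
E
```

```text
clock: 7.4
tcp_pos: [0.4108, 0.0731, 0.2379]
orientation: [-1.294, 1.066, -1.066]
contact_force: [1.0, 0.3, -0.8]
grip_width: 0.0169
clk 7.4 tcp [0.4108 0.0731 0.2379] yaw -1.3778 along -0.1932 b tip 0.0118 lat 0.001 F [ 1.   0.3 -0.8] M [ 0.01 -0.02  0.02] axialF -0.1 w 0.0169 downaxis [-0.  0. -1.] j4 2.308
```

View pics/t12.png

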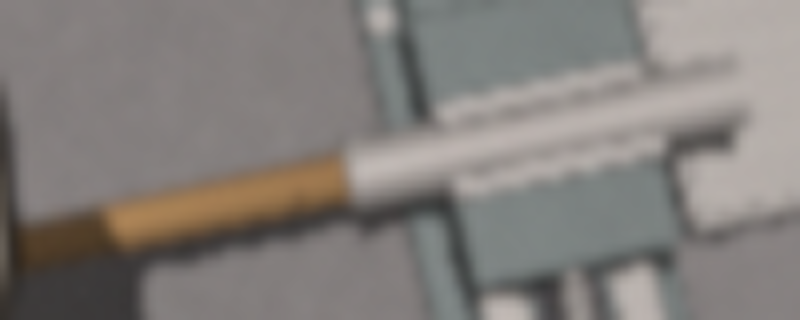

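It went in without contact: the rod disappears at the mouth (348,180) and the force is about 0. I will advance.

```bash
python3 -m jog '[[[0.4,0,0],0,1],[[0.8,0,0],0,1],[[1.2,0,0],0,1],[[1.6,0,0],0,1],[[1.8,0,0],0,1],[[1.8,0,0],0,1]]' 120; python3 chk.py
```

```text
clock: 8.2
tcp_pos: [0.4142, 0.0555, 0.2379]
orientation: [-1.294, 1.066, -1.066]
contact_force: [-0.5, 0.9, -0.6]
grip_width: 0.0164
clk 8.2 tcp [0.4142 0.0555 0.2379] yaw -1.3778 along -0.1752 b tip 0.0298 lat 0.0011 F [-0.5  0.9 -0.6] M [0.   0.01 0.04] axialF -1.0 w 0.0164 downaxis [-0.  0. -1.] j4 2.306
```

```bash
python3 -m jog '[[[0.4,0,0],0,1],[[0.8,0,0],0,1],[[1.2,0,0],0,1],[[1.6,0,0],0,1],[[2,0,0],0,1]]' 120; python3 chk.py;  python3 -m jog '[[[0.4,0,0],0,1],[[0.8,0,0],0,1],[[1.2,0,0],0,1],[[1.6,0,0],0,1],[[2,0,0],0,1]]' 120; python3 chk.py
```

```text
clock: 8.82
tcp_pos: [0.4181, 0.0357, 0.2379]
orientation: [-1.294, 1.066, -1.066]
contact_force: [-0.7, -0.4, -0.2]
grip_width: 0.0162
clk 8.82 tcp [0.4181 0.0357 0.2379] yaw -1.3776 along -0.1551 b tip 0.0499 lat 0.0011 F [-0.7 -0.4 -0.2] M [ 0.08 -0.03 -0.06] axialF 0.3 w 0.0162 downaxis [ 0.  0. -1.] j4 2.303
clock: 9.45
tcp_pos: [0.4215, 0.0184, 0.2378]
orientation: [-1.295, 1.066, -1.061]
contact_force: [-1.9, 7.2, -0.3]
grip_width: 0.0166
clk 9.45 tcp [0.4215 0.0184 0.2378] yaw -1.3749 along -0.1374 b tip 0.0676 lat 0.0011 F [-1.9  7.2 -0.3] M [ 1.53  0.33 -0.03] axialF -7.5 w 0.0166 downaxis [-0.002  0.003 -1.   ] j4 2.297
```

```bash
python3 -m jog '[[[0.4,0,0],0,1],[[0.8,0,0],0,1],[[1.2,0,0],0,1],[[1.6,0,0],0,1],[[2,0,0],0,1]]' 120; python3 chk.py;  python3 - <<'E'
from h import *
from bench import *
T=grab_frame("top");S=grab_frame("side")
crop(T["image"],170,230,230,360,6,"pics/t13.png")
crop(S["image"],140,260,210,380,4,"pics/s13.png")
E
```

```text
clock: 10.07
tcp_pos: [0.4254, -0.0012, 0.2377]
orientation: [-1.295, 1.066, -1.061]
contact_force: [-1.9, 10.7, 0.3]
grip_width: 0.0162
clk 10.07 tcp [ 0.4254 -0.0012  0.2377] yaw -1.3747 along -0.1175 b tip 0.0875 lat 0.0012 F [-1.9 10.7  0.3] M [ 2.56  0.57 -0.05] axialF -10.8 w 0.0162 downaxis [-0.002  0.003 -1.   ] j4 2.29
```

View pics/s13.png

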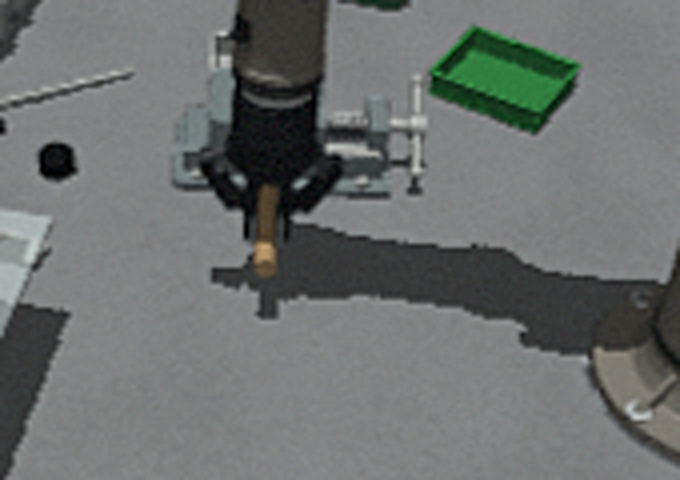

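View pics/t13.png

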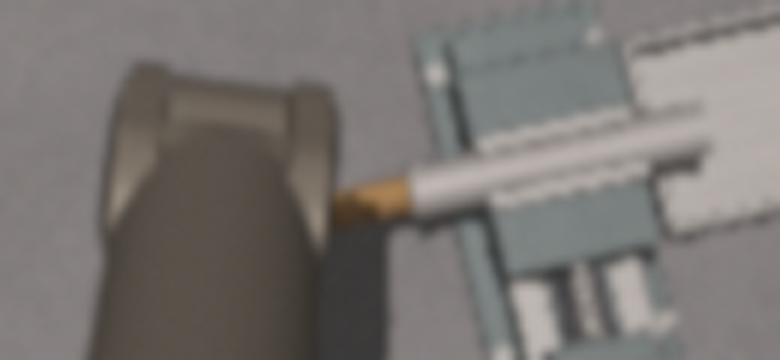

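The push is steady at about 11 N with no slip in the grip (tail at side crop (265,260)). I will continue.

```bash
python3 -m jog '[[[0.4,0,0],0,1],[[0.8,0,0],0,1],[[1.2,0,0],0,1],[[1.6,0,0],0,1],[[2,0,0],0,1],[[2.4,0,0],0,1],[[2.8,0,0],0,1]]'; python3 chk.py;  python3 -m jog '[[[0.4,0,0],0,1],[[0.8,0,0],0,1],[[1.2,0,0],0,1],[[1.6,0,0],0,1],[[2,0,0],0,1],[[2.4,0,0],0,1],[[2.8,0,0],0,1]]'; python3 chk.py
```

```text
clock: 11.05
tcp_pos: [0.4306, -0.0285, 0.2376]
orientation: [-1.295, 1.067, -1.06]
contact_force: [-2.7, 14.3, 0.3]
grip_width: 0.016
clk 11.05 tcp [ 0.4306 -0.0285  0.2376] yaw -1.3746 along -0.0896 b tip 0.1154 lat 0.0011 F [-2.7 14.3  0.3] M [3.2  0.56 0.02] axialF -14.5 w 0.016 downaxis [-0.003  0.003 -1.   ] j4 2.276
clock: 11.92
tcp_pos: [0.4359, -0.0558, 0.2375]
orientation: [-1.295, 1.067, -1.059]
contact_force: [-2.3, 10.3, -0.1]
grip_width: 0.0164
clk 11.93 tcp [ 0.4359 -0.0558  0.2375] yaw -1.3743 along -0.0618 b tip 0.1432 lat 0.0011 F [-2.3 10.3 -0.1] M [1.8  0.38 0.07] axialF -10.6 w 0.0164 downaxis [-0.003  0.004 -1.   ] j4 2.258
```

```bash
python3 -m jog '[[[0.3,0,0],0,1],[[0.6,0,0],0,1],[[0.9,0,0],0,1],[[1.2,0,0],0,1],[[1.5,0,0],0,1],[[1.8,0,0],0,1],[[2.0,0,0],0,1],[[2.0,0,0],0,1]]'; python3 chk.py;python3 - <<'E'
from h import *
from bench import *
T=grab_frame("top");S=grab_frame("side")
crop(T["image"],160,230,270,390,6,"pics/t14.png")
crop(S["image"],110,230,220,390,4,"pics/s14.png")
E
```

```text
clock: 12.92
tcp_pos: [0.4404, -0.0783, 0.2379]
orientation: [-1.294, 1.066, -1.067]
contact_force: [1.0, 0.3, -0.9]
grip_width: 0.0163
clk 12.93 tcp [ 0.4404 -0.0783  0.2379] yaw -1.3783 along -0.0388 b tip 0.1662 lat 0.0012 F [ 1.   0.3 -0.9] M [0.11 0.01 0.04] axialF -0.1 w 0.0163 downaxis [ 0. -0. -1.] j4 2.243
```

View pics/t14.png

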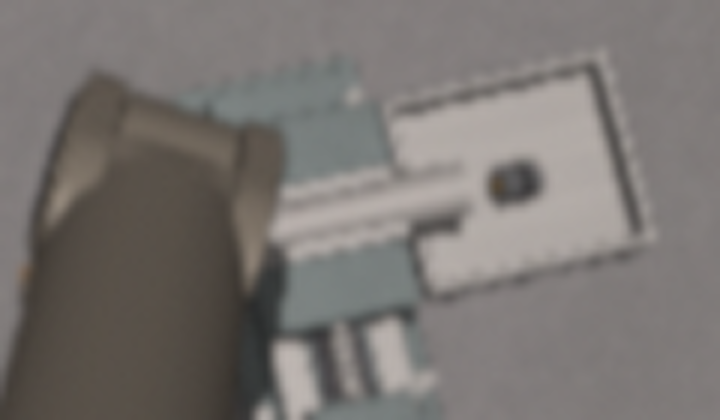

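View pics/s14.png

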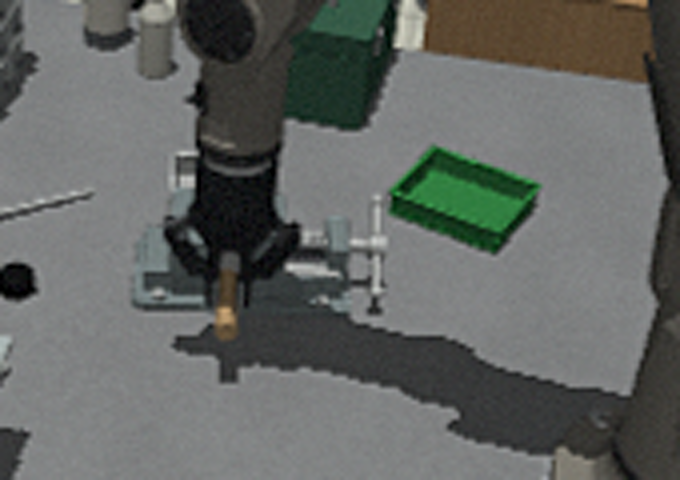

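The piston lies in the tray at crop (515,182) and the force is zero. I will withdraw straight back.

```bash
python3 -m jog '[[[-1,0,0],0,1],[[-3,0,0],0,1],[[-5,0,0],0,1],[[-7,0,0],0,1],[[-9,0,0],0,1],[[-11,0,0],0,1],[[-13,0,0],0,1],[[-15,0,0],0,1],[[-17,0,0],0,1],[[-17,0,0],0,1]]'; python3 chk.py; python3 -m jog '[[[-1.5,0,0],0,1],[[-3,0,0],0,1],[[-4.5,0,0],0,1],[[-5.5,0,0],0,1],[[-5.5,0,0],0,1]]'; python3 chk.py
```

```text
clock: 14.28
tcp_pos: [0.4072, 0.0907, 0.2379]
orientation: [-1.296, 1.063, -1.062]
contact_force: [0.7, 0.6, -0.6]
grip_width: 0.0163
clk 14.28 tcp [0.4072 0.0907 0.2379] yaw -1.3738 along -0.2111 b tip -0.0061 lat 0.0009 F [ 0.7  0.6 -0.6] M [ 0.02 -0.01  0.07] axialF -0.5 w 0.0163 downaxis [-0.     0.001 -1.   ] j4 2.308
clock: 14.9
tcp_pos: [0.397, 0.1438, 0.2379]
orientation: [-1.295, 1.064, -1.064]
contact_force: [-0.0, -1.2, -0.6]
grip_width: 0.0162
clk 14.9 tcp [0.397  0.1438 0.2379] yaw -1.3757 along -0.2652 b tip -0.0602 lat 0.001 F [-0.  -1.2 -0.6] M [0.04 0.05 0.01] axialF 1.1 w 0.0162 downaxis [ 0.  0. -1.] j4 2.297
```

```bash
python3 -m jog '[[[0,2,0],0,1],[[0,4,0],0,1],[[0,5.2,0],0,1],[[0,5.7,0],0,1],[[0,5.9,0],0,1],[[0,6,0],0,1],[[0,6,0],0,1]]' 40; python3 chk.py
python3 - <<'E'
from h import *
from bench import *
S=grab_frame("side");crop(S["image"],140,280,210,380,4,"pics/s15.png")
E
```

```text
clock: 15.78
tcp_pos: [0.3973, 0.1431, 0.1782]
orientation: [-1.294, 1.065, -1.066]
contact_force: [-0.3, -0.1, -0.6]
grip_width: 0.0162
clk 15.78 tcp [0.3973 0.1431 0.1782] yaw -1.3774 along -0.2644 b tip -0.0594 lat 0.0011 F [-0.3 -0.1 -0.6] M [ 0.02  0.02 -0.02] axialF 0.0 w 0.0162 downaxis [ 0.001  0.    -1.   ] j4 2.315
```

View pics/s15.png

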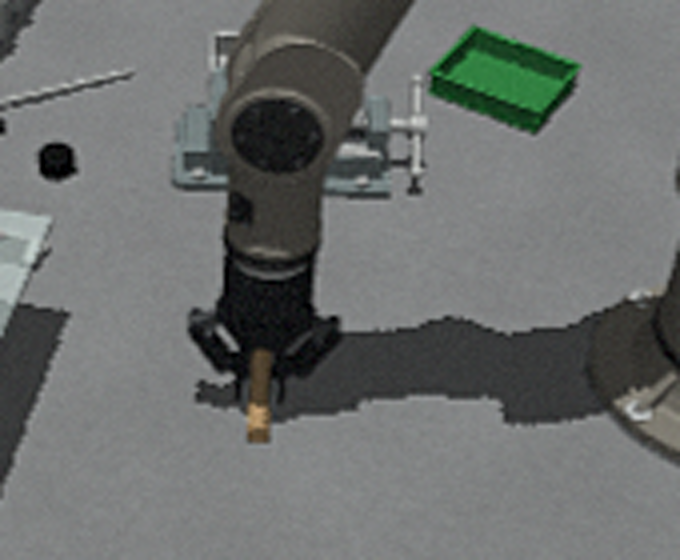

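```bash
python3 -m jog '[[[0,0.1,0],0,1],[[0,0.1,0],0,0.3],[[0,0.1,0],0,0],[[0,0,0],0,-0.5],[[0,0,0],0,-1],[[0,0,0],0,-1],[[0,0,0],0,-1],[[0,-1,0],0,-1],[[0,-3,0],0,-1],[[0,-6,0],0,-1]]' 20; python3 chk.py; python3 -m jog '[[[0,-5,3],0,-1],[[0,-8,6],0,-1],[[0,-10,12],0,-1],[[0,-12,18],0,-1],[[0,-12,20],0,-1],[[0,-12,20],0,-1],[[0,-12,20],0,-1],[[0,-12,20],0,-1]]';python3 - <<'E'
from h import *
from bench import *
o=get_obs();print(o["clock"],o["tcp_pos"],o["contact_force"])
T=grab_frame("top");S=grab_frame("side")
cv2.imwrite("pics/t16.png",T["image"]); cv2.imwrite("pics/s16.png",S["image"])
import pickle;pickle.dump((T,S,o),open("f3.pkl","wb"))
E
```

```text
clock: 17.08
tcp_pos: [0.3969, 0.1428, 0.2386]
orientation: [-1.296, 1.066, -1.066]
contact_force: [0.7, 0.1, 0.6]
grip_width: 0.0854
clk 17.07 tcp [0.3969 0.1428 0.2386] yaw -1.3777 along -0.2642 b tip -0.0592 lat 0.0006 F [0.7 0.1 0.6] M [ 0.04 -0.01  0.06] axialF 0.0 w 0.0854 downaxis [-0.001 -0.001 -1.   ] j4 2.298
clock: 18.08
tcp_pos: [0.5923, 0.1812, 0.3579]
orientation: [-1.295, 1.066, -1.065]
contact_force: [0.3, 0.1, 0.2]
grip_width: 0.0855
18.075 [0.59232554 0.18123749 0.3578601 ] [0.25477077 0.13249918 0.24076108]
```

View pics/t16.png

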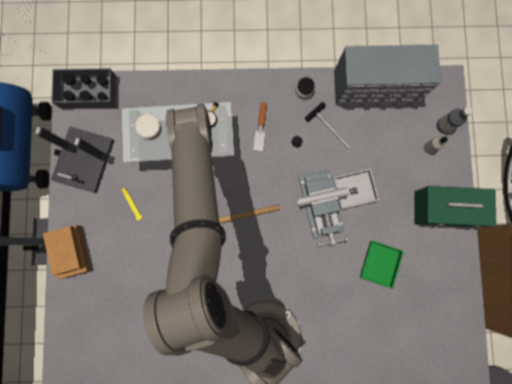

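View pics/s16.png

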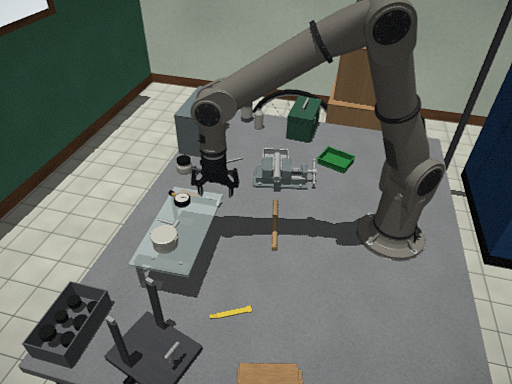

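Run:
```python
from h import *
from bench import *
import pickle
T0,S0=pickle.load(open("f0.pkl","rb")); T,S,o=pickle.load(open("f3.pkl","rb"))
a=cv2.resize(T["image"][165:235,210:390],None,fx=4,fy=4,interpolation=cv2.INTER_CUBIC)
b=cv2.resize(S["image"][130:260,230:330],None,fx=4,fy=4,interpolation=cv2.INTER_CUBIC)
cv2.imwrite("pics/t17.png",a);cv2.imwrite("pics/s17.png",b)
d=cv2.absdiff(T0["image"],T["image"]).max(2)
for nm,(r0,r1,c0,c1) in dict(tray=(165,215,345,380),lever=(185,222,118,145),scraper=(100,152,250,270),cap=(134,150,288,304),plunger=(98,150,302,352),tin=(110,140,132,162),key=(105,132,168,182)).items(): print(nm,(d[r0:r1,c0:c1]>40).sum())
```

```text
tray 48
lever 0
scraper 0
cap 0
plunger 0
tin 0
key 233
```

View pics/t17.png

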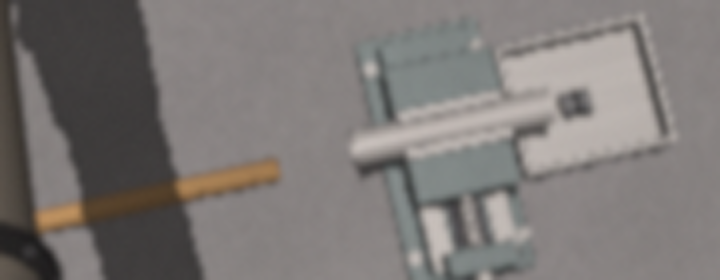

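View pics/s17.png

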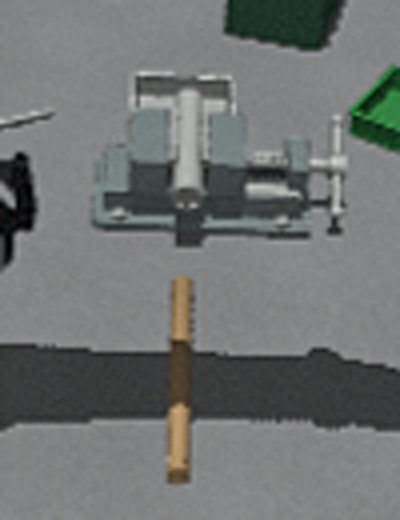

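The rod lies flat with its tip at (278,170), clear of the mouth at (352,150). The piston is in the tray at (573,103). The tray and bench items match the first picture. The valve key's difference is only the arm hiding it from above.

Run:
```python
from bench import *
print(hand_in())
```

```text
the job is handed in; nothing more can be done
None
```

The piston is out of the barrel and lying in the steel tray. The rod is back out of the bore and flat on the bench, and the job is handed in (clock about 18 s of the 61 s allowed).

- **What I did:** I drew the rod out level, gripped 45 mm from end a, turned it, and fed end b into the barrel. It went in without touching the rim. I pushed the piston out at about 11–15 N, drew the rod straight back, set it down and released it. Because end b led, the grip was already near the rod's back end, so I did not need to grip it again.
- **Last checks:** The pictures show the piston inside the tray and the rod flat and clear of the vise. The tray, tire lever, scraper, cap, plunger and tin had not moved. The gripper was open and clear, with wrist force near zero.
- **Not confirmed:** The arm hid the valve key and partly hid the gauge in the last top picture, so I could not compare their positions there. The arm made no contact near them.
- **Measurements that disagreed:** My first automatic position fits were wrong and I discarded them. The two cameras differed by up to 13 mm in the barrel's position along its axis. I set the final alignment from the top camera alone, using its shading and shadows, which agreed with the robot's own position to within 1 mm.

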